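# Dispense one feed ball into the blue pot

## Robot

A 6-joint arm with a two-finger parallel gripper is mounted at the origin on the work surface. World frame = base frame: x ahead of the robot, y to its left, z up, the work surface at z = 0. Lengths are in m, angles in rad, forces in N, time in s.
With the tool pointing down it reaches from about 0.35 to 0.775 m from the base axis. Payload 7.3 kg.
Tool frame: the origin (TCP) lies at the very end of the fingers, on their centre line; the grasp point (between the pads) lies grip_point_offset behind it (grip_point_offset is the distance from the TCP to the grasp point, in m); z points along the fingers, y is the direction in which the jaws open and shut (so a half turn about z gives the same grasp; the last joint's range is limited). The gripper opens to 92 mm and grips with 3 to 60 N. Pads are 19 mm wide; open, the fingers measure 130 mm over their backs; the gripper's body (75 mm by 190 mm) begins 47 mm behind the grasp point.
Start: joints at [1.135, 0.342, 1.524, -0, 1.275, -0.146], TCP at [0.15, 0.503, 0.227] pointing down, gripper open.
Joint ranges: [-2.53, 2.53], [-0.77, 2.02], [0.04, 2.7], [-1, 4.14], [0.28, 2.66], [-3.11, 3.11]. Speed limits (rad/s): [2.57, 2.57, 3.14, 3.14, 3.14, 3.14].

## Interface

Orientations are given as [roll, pitch, yaw] about the fixed x, y, z axes, in that order (R = Rz(yaw) Ry(pitch) Rx(roll)).
In Python, from cell import * gives the robot as it stands.
- The arm moves only by the shell command python3 -m inch 'ROWS' [OPENING] [FORCE]. ROWS is JSON, a list that holds one entry, the list of rows, each a list of 4 numbers: the shift along the tool's x, y, z in mm, then the turn about the tool's z in rad. In form: [[[x, y, z, roll], ...]]. A call has 1 to 10 rows; each row shifts and turns the commanded pose from where the row before left it, along the tool's axes as they then stand; what a row does not reach is not made up. A row lasts 1/8 s, in which the tool goes at most 62.5 mm and 10.7 degrees, less where a joint would pass 70% of its speed; a pose out of reach is approached as far as the arm can. A call with a gripper value outside its range is refused whole. OPENING is the closure, from -1 (fully open) to 1 (shut), set as the call begins (- or left out, the last holds). The fingers move at their own pace and stop on an object; FORCE is the grip in N (left out, the last holds). Time passes only in rows, so rows that do not move let the fingers close. It gives the time, the measured TCP pose, the force and the opening at its end, in the units of the state.
- observe(): the state, without advancing time (a new reading comes with each control period).
- read_camera(name): name is "side" or "top" or "wrist"; returns a dict with "img" (400x640x3 uint8, blue, green, red), "fx", "fy", "cx", "cy" (pixels), "eye" and "rotation" of the camera in the world; the wrist camera has in their place "T_tool_cam" (4x4, takes a point from camera to tool coordinates, whose origin is the TCP and whose axes are the flange's). Camera axes: x right, y down, z forward; pixel columns grow to the right and rows downward; lengths in m; the calibration is good to about 2 mm. A picture is of the moment at which its call begins: read the wrist's pose just before it. There is no depth.
- hand_in(): hands the job in, once; it reports no verdict.
Trained networks look in the newest picture that a camera, given by its name, has taken for a name from the list of things; names that differ only in an ending like _2 or _b are one class to them, and where a whole thing is asked for, a point or a joint stands for the part that bears it (a point fixed in the world has none). Each returns a list of dicts, best first, with "conf" (0 to 1); they miss things now and then, are a little off and sometimes report something else, mostly with a low value. They report only what shows in the picture. A call takes as long as a camera call. They do not tell look-alikes from the thing itself.
- boxes_of(camera, label): "at" ([row, column] in pixels, amid what is visible of it).
- place_of(camera, label): "at" ([row, column] in pixels: a listed point, or the origin of a listed thing).
The state is a dict: "time": time; "qpos": joint angles; "qvel": joint speeds; "joint_efforts": joint torques, N m; "tool_pos": TCP position; "tool_rot": TCP orientation; "contact_force": force on the tool from outside, world axes, zero at the start; "torque": the same for the moment, N m; "opening": finger opening in m.
Only numpy, scipy, OpenCV 4.12 (cv2) and the standard library are available. Lean on these libraries where they do the work, as an engineer would, in place of code of your own. Each camera call takes 0.05 s, during which the arm holds its last target. There are 200 camera calls.

## Task

Stand the small blue pot upright on the shelf, centred under the spout of the ball dispenser. Then draw the dispenser's sprung slide out by its handle all the way to its stop, once, so that one feed ball drops into the pot, and ease the slide fully home by hand, never letting it snap back. The second ball stays in the dispenser, the pot stays under the spout, and the funnel, saucer, trowel and sprayer are left where they are.

Things in the scene. Friction and masses are not known exactly. Their poses are not given: they have to be found in the camera images.
- dispenser: Grey plastic ball dispenser, fixed. Origin: on the shelf top. z up; slide pulls out to -y; a chute (44 mm wide, y -52..-8 mm) slopes down to -x (towards the robot) and ends in the spout at x -122 mm. Deck and slide: x -34..34, y -55..115 mm, top 173 mm above the shelf; on it a clear hopper 44 mm square at (0, 30) mm, top 216 mm.
- spout (a point): Centre of the spout's downward opening (36 mm square, bottom edge 68 mm above the shelf), at (-100, -30, 68) mm in the dispenser frame. Outside 44 mm square, walls up to 94 mm above the shelf; the chute's walls rise to 103 mm at x -34 mm.
- slide (a joint): How far the sprung black slide is pulled out, m: 0 home, 0.060 at its stop. The spring pulls it home with about 4 N at 0 and 10 N at the stop. Let go when out, it snaps home.
- handle (a point): Grip point of the slide's handle, moving with it; at home at (0, -115, 162) mm in the dispenser frame. An upright black tab 14 mm thick (x), 30 mm long (y), top 13 mm above and bottom 23 mm below this point, open air below. At its outer end a cross plate 38 mm wide, 7 mm thick: a T from above.
- pot: Small blue glazed round pot, 58 mm high, 66 mm outside diameter from 15 mm up to the rim, wall 4 mm, open top, 0.15 to 0.3 kg. Origin: centre of its underside; z up. The only blue pot on the shelf; it stands on the left or on the right of the shelf.
- pot_rim (a point): Centre of the pot's mouth, 58 mm above its underside.
- ball_low_center (a point): Centre of the lower hard brown feed ball, 30 mm diameter, lying in the slide's pocket below the hopper: the one to be dispensed.
- ball_top_center (a point): Centre of the upper feed ball, 30 mm diameter, in the hopper. It drops into the slide's pocket when the slide comes home; it stays in the dispenser.
- shelf: Cement board on two cinder blocks, fixed. Board top 102 mm above the work surface, 440 mm (x) by 920 mm (y). Origin: work-surface level below the board's centre.
- funnel: Bystander: black plastic funnel standing mouth down, 96 mm wide, 105 mm high, on the side of the shelf where the pot is not. Origin: centre of its foot.
- saucer: Bystander: ceramic plant saucer, 130 mm wide, 18 mm high. Origin: centre of its underside.
- trowel: Bystander: steel trowel with wooden handle, about 310 mm long, lying behind the dispenser. Origin: underside, at the root of the blade; x along the blade.
- sprayer: Bystander: white plastic hand sprayer, 76 mm wide, 186 mm high, at the back left of the shelf. Origin: centre of its underside.
Not all that is in view belongs to the job. What is meant by the pot is not pink, and is the smaller of those in its own colour.

How it is judged:
By the outcome, as a careful person would: the job done as asked, in the order asked, and still so for the second after the job is handed in, with the robot touching nothing.
It also fails if it takes over 70 s, if anything falls off the work surface, if the arm or the gripper's body presses on something with over 40 N, if the wrist force passes 120 N, or if a joint passes its speed limit or range.

## Working session

There is one attempt and no reset: what is moved stays moved. The work goes in short steps, Python scripts to look and compute and a shell command to move; the robot and the scene stay as the last step left them, time stands still between calls to the robot, and variables do not carry over. Pictures are saved under pics/ and viewed, about 8 in all and at most 12, crops included, and the job is handed in when it is done.

```bash
mkdir -p pics; ls; cat > h.py <<'E'
from cell import *
import numpy as np, cv2
from scipy.spatial.transform import Rotation as R
def cam(n):
    s=observe(); c=read_camera(n)
    if n=="wrist":
        T=np.eye(4);T[:3,:3]=R.from_euler('xyz',s["tool_rot"]).as_matrix();T[:3,3]=s["tool_pos"]
        W=T@np.array(c["T_tool_cam"]); c["eye"]=W[:3,3]; c["rotation"]=W[:3,:3]
    return c
def ray(c,at,z):
    d=np.array(c["rotation"])@np.array([(at[1]-c["cx"])/c["fx"],(at[0]-c["cy"])/c["fy"],1])
    e=np.array(c["eye"]); return e+d*(z-e[2])/d[2]
def proj(c,p):
    q=np.array(c["rotation"]).T@(np.array(p)-c["eye"]); return [q[1]/q[2]*c["fy"]+c["cy"],q[0]/q[2]*c["fx"]+c["cx"]]
E
python3 - <<'E'
from h import *
s=observe();print(s["tool_pos"],s["tool_rot"],s["opening"],s["time"], s["contact_force"])
H={'pot':.102,'pot_rim':.16,'dispenser':.102,'spout':.17,'handle':.264,'funnel':.102,'saucer':.102,'sprayer':.102,'ball_top_center':.3}
for n in("top","side"):
    c=cam(n);cv2.imwrite(f"pics/{n}0.png",c["img"]);print(n,np.round(c["eye"],3),np.round(c["rotation"],2).tolist(),c["fx"])
    for k,z in H.items():
        for d in place_of(n,k)[:4]: print(k,np.round(d["at"]),round(d["conf"],2),np.round(ray(c,d["at"],z),3))
E
```

```text
pics
[0.14982354 0.50272972 0.22605832] [-3.14006579e+00 -2.09349878e-04  2.85177934e+00] 0.09227494189678105 0.0 [-0.2754982  -0.2113294   0.18406799]
top [ 0.449 -0.094  1.344] [-3.06, -0.02, -1.6] 414.98376585464524Traceback (most recent call last):
  File "<stdin>", line 7, in <module>
  File "h.py", line 12, in ray
    e=np.array(c["eye"]); return e+d*(z-e[2])/d[2]
                                              ~^^^
IndexError: invalid index to scalar variable.
```

```bash
sed -i 's/    return c$/    else: c["rotation"]=R.from_euler("xyz",c["rotation"]).as_matrix()\n    return c/' h.py
python3 - <<'E'
from h import *
H={'pot':.102,'pot_rim':.16,'dispenser':.102,'spout':.17,'handle':.264,'funnel':.102,'saucer':.102,'sprayer':.102,'trowel':.102,'ball_top_center':.3}
for n in("top","side"):
    c=cam(n);cv2.imwrite(f"pics/{n}0.png",c["img"]);print(n,np.round(c["eye"],3),np.round(c["rotation"],2).tolist(),c["fx"])
    for k,z in H.items():
        for d in place_of(n,k)[:4]: print(k,np.round(d["at"]),round(d["conf"],2),np.round(ray(c,d["at"],z),3))
E
```

```text
top [ 0.449 -0.094  1.344] [[-0.03, -1.0, 0.08], [-1.0, 0.03, -0.02], [0.02, -0.08, -1.0]] 414.98376585464524
pot [281. 340.] 0.84 [ 0.319 -0.193  0.102]
pot [283. 452.] 0.73 [ 0.301 -0.527  0.102]
pot [213. 373.] 0.68 [ 0.518 -0.3    0.102]
pot_rim [284. 456.] 0.97 [ 0.305 -0.519  0.16 ]
pot_rim [288. 339.] 0.95 [ 0.306 -0.185  0.16 ]
pot_rim [211. 378.] 0.67 [ 0.519 -0.306  0.16 ]
dispenser [187. 280.] 0.55 [ 0.603 -0.024  0.102]
spout [222. 282.] 0.63 [ 0.494 -0.028  0.17 ]
handle [187. 317.] 0.59 [ 0.581 -0.128  0.264]
handle [190. 275.] 0.45 [ 0.574 -0.018  0.264]
funnel [219. 151.] 0.61 [0.518 0.363 0.102]
sprayer [164. 165.] 0.86 [0.682 0.32  0.102]
ball_top_center [177. 264.] 0.68 [0.605 0.005 0.3  ]
ball_top_center [189. 280.] 0.57 [ 0.572 -0.035  0.3  ]
side [-0.185 -0.77   0.887] [[0.66, -0.44, 0.61], [-0.75, -0.37, 0.55], [-0.02, -0.82, -0.57]] 399.9558084352682
pot [260. 366.] 0.97 [ 0.516 -0.299  0.102]
pot [398. 399.] 0.84 [ 0.234 -0.588  0.102]
pot [311. 287.] 0.66 [ 0.242 -0.258  0.102]
pot_rim [382. 398.] 0.97 [ 0.229 -0.582  0.16 ]
pot_rim [291. 285.] 0.76 [ 0.248 -0.249  0.16 ]
pot_rim [249. 366.] 0.64 [ 0.498 -0.309  0.16 ]
pot_rim [261. 367.] 0.49 [ 0.462 -0.337  0.16 ]
dispenser [208. 312.] 0.61 [ 0.603 -0.012  0.102]
dispenser [206. 294.] 0.19 [0.575 0.046 0.102]
spout [205. 294.] 0.56 [ 0.509 -0.022  0.17 ]
handle [183. 334.] 0.87 [ 0.576 -0.131  0.264]
funnel [182. 222.] 0.58 [0.512 0.361 0.102]
saucer [227. 400.] 0.69 [ 0.706 -0.29   0.102]
sprayer [165. 262.] 0.74 [0.693 0.341 0.102]
trowel [180. 337.] 0.68 [0.795 0.039 0.102]
```

View pics/top0.png

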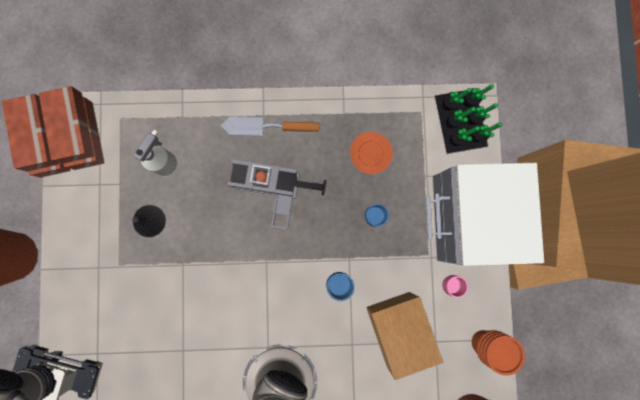

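View pics/side0.png

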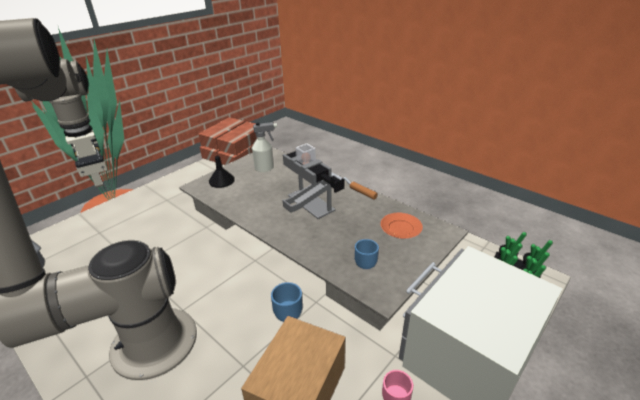

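```bash
python3 - <<'E'
from h import *
print(grip_point_offset)
c=read_camera("wrist"); print(np.round(c["T_tool_cam"],3).tolist())
c=cam("top"); p=c["img"][170:310,300:490]; cv2.imwrite("pics/crop1.png",cv2.resize(p,None,fx=4,fy=4,interpolation=cv2.INTER_CUBIC))
s=cam("side"); o=np.array
from scipy.optimize import least_squares
# joint fit: dispenser (x,y,yaw) from both views' points
obs=[]
for n,cc in(("top",c),("side",s)):
  for k,l in(("dispenser",(0,0,0)),("spout",(-.1,-.03,.068)),("handle",(0,-.115,.162))):
    d=place_of(n,k); 
    if d: obs.append((cc,d[0]["at"],l,k,n))
def W(v,l): 
  a=v[2]; return o([v[0]+np.cos(a)*l[0]-np.sin(a)*l[1],v[1]+np.sin(a)*l[0]+np.cos(a)*l[1],.102+l[2]])
f=lambda v: np.concatenate([o(proj(cc,W(v,l)))-at for cc,at,l,_,_ in obs])
r=least_squares(f,[.603,-.02,-.2],loss="soft_l1"); print(np.round(r.x,4)); print(np.round(r.fun.reshape(-1,2),1) if len(r.fun)==2*len(obs) else r.fun,[x[3:] for x in obs])
E
```

```text
0.0188
[[0.001, -0.965, -0.261, 0.069], [1.0, 0.001, 0.0, 0.0], [0.0, -0.261, 0.965, -0.156], [0.0, 0.0, 0.0, 1.0]]
[ 0.6056 -0.019  -0.2528]
[[ 0.1 -3.7]
 [-2.3  0.7]
 [ 0.4  2.2]
 [-0.3  0.4]
 [ 1.1 -0.2]
 [-1.4 -2.4]] [('dispenser', 'top'), ('spout', 'top'), ('handle', 'top'), ('dispenser', 'side'), ('spout', 'side'), ('handle', 'side')]
```

View pics/crop1.png

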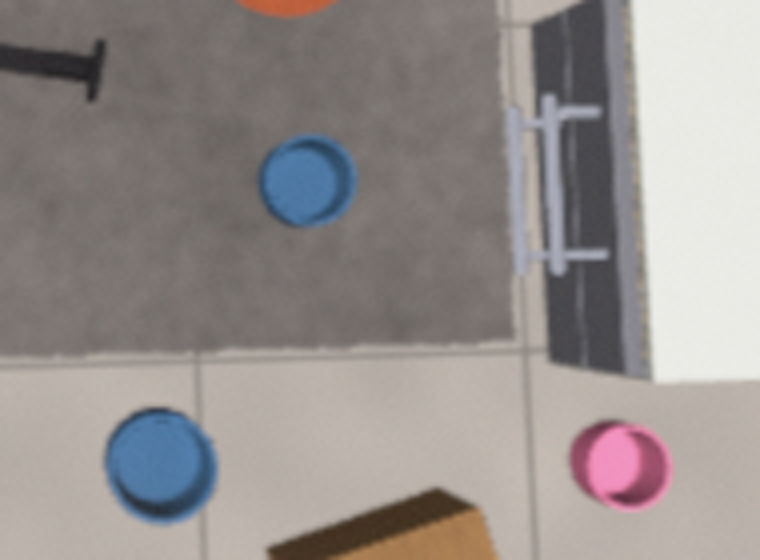

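```bash
python3 -m inch '[[[-37,-31,-11,0],[-37,-31,-11,0],[-37,-31,-11,0],[-37,-31,-11,0],[-37,-31,-11,0],[-37,-31,-11,0],[-37,-31,-11,0],[-37,-31,-11,0],[-37,-31,-11,0],[-37,-31,-11,0]]]' -1; python3 -m inch '[[[-21,-40,0,0],[-21,-40,0,0],[-21,-40,0,0],[-21,-40,0,0],[-21,-40,0,0],[-21,-40,0,0],[-21,-40,5,0],[-21,-40,5,0],[-21,-40,10,0],[0,0,0,0]]]'
python3 - <<'E'
from h import *
c=cam("wrist");cv2.imwrite("pics/w1.png",c["img"]);s=observe();print(s["tool_pos"],s["tool_rot"],s["contact_force"],c["fx"])
for k,z in {'pot':.102,'pot_rim':.16,'spout':.17,'handle':.264,'dispenser':.102}.items():
  for d in place_of("wrist",k)[:3]: print(k,np.round(d["at"]),round(d["conf"],2),np.round(ray(c,d["at"],z),3))
E
```

```text
time: 2.9
tool_pos: [0.4166, 0.0989, 0.3373]
tool_rot: [3.141, 0.001, 2.852]
contact_force: [1.4, 0.9, 0.2]
opening: 0.092
time: 4.15
tool_pos: [0.4938, -0.3011, 0.3146]
tool_rot: [3.141, -0.003, 2.848]
contact_force: [-0.2, 1.0, 0.2]
opening: 0.0912
[ 0.49390617 -0.29948907  0.31549817] [ 3.14042708e+00 -2.01501985e-03  2.84978034e+00] [-0.35407531  1.37253591  0.66371127] 338.4012310047584
pot [62. 92.] 0.83 [ 0.317 -0.498  0.102]
pot [183. 330.] 0.76 [ 0.508 -0.303  0.102]
pot [197. 329.] 0.25 [ 0.523 -0.307  0.102]
pot_rim [55. 61.] 0.89 [ 0.321 -0.487  0.16 ]
pot_rim [193. 332.] 0.64 [ 0.505 -0.3    0.16 ]
spout [101. 634.] 0.97 [ 0.499 -0.029  0.17 ]
dispenser [188. 602.] 0.64 [ 0.602 -0.012  0.102]
```

```bash
python3 - <<'E'
from h import *
from scipy.optimize import minimize
for n in("wrist","top","side"):
    c=cam(n);h=cv2.cvtColor(c["img"],cv2.COLOR_BGR2HSV);m=cv2.inRange(h,(95,90,40),(120,255,255))
    def sil(x,y):
        P=[proj(c,[x+r*np.cos(a),y+r*np.sin(a),z]) for z,r in((.16,.033),(.117,.033),(.102,.028)) for a in np.linspace(0,6.28,40)]
        k=cv2.convexHull(np.array([[p[1],p[0]] for p in P],np.float32)); im=np.zeros(m.shape,np.uint8); cv2.fillConvexPoly(im,np.round(k*16).astype(int),255,shift=4); return im
    near=cv2.dilate(sil(.512,-.302),np.ones((25,25)) if n=="wrist" else np.ones((9,9))); mm=m&near
    best=min((np.count_nonzero(mm^sil(x,y)),x,y) for x in np.arange(.49,.536,.002) for y in np.arange(-.32,-.28,.002))
    print(n,best,np.count_nonzero(mm))
    if n=="wrist":
        im=c["img"].copy(); cs,_=cv2.findContours(sil(*best[1:]),0,2); cv2.drawContours(im,cs,-1,(0,255,255),1); cv2.imwrite("pics/w1.png",im)
E
```

```text
wrist (np.int64(360), np.float64(0.51), np.float64(-0.302)) 3639
top (np.int64(451), np.float64(0.528), np.float64(-0.282)) 35
side (np.int64(111), np.float64(0.508), np.float64(-0.298)) 557
```

View pics/w1.png

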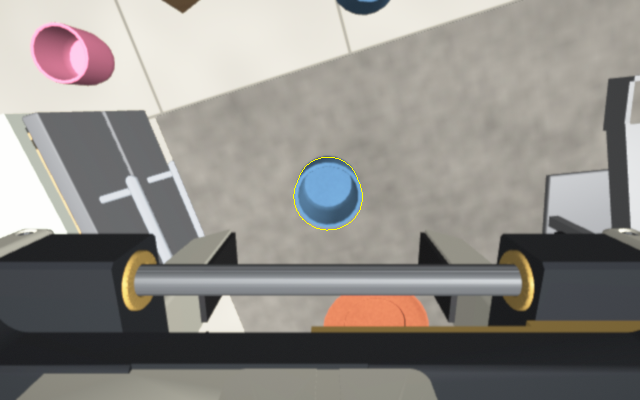

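```bash
python3 -m inch '[[[-14,4,10,0],[0,0,35,0],[0,0,35,0],[0,0,35,0],[0,0,30,0],[0,0,20,0],[0,0,14,0],[0,0,0,0],[0,0,0,0]]]'
python3 - <<'E'
from h import *
c=cam("wrist");cv2.imwrite("pics/w2.png",c["img"]);s=observe();print(s["tool_pos"],s["contact_force"])
E
```

```text
time: 5.72
tool_pos: [0.5094, -0.2991, 0.1384]
tool_rot: [-3.141, 0.001, 2.852]
contact_force: [0.2, -0.5, -0.2]
opening: 0.0917
[ 0.50939658 -0.29916657  0.13866195] [-0.31489817  0.01378764  0.37153273]
```

View pics/w2.png

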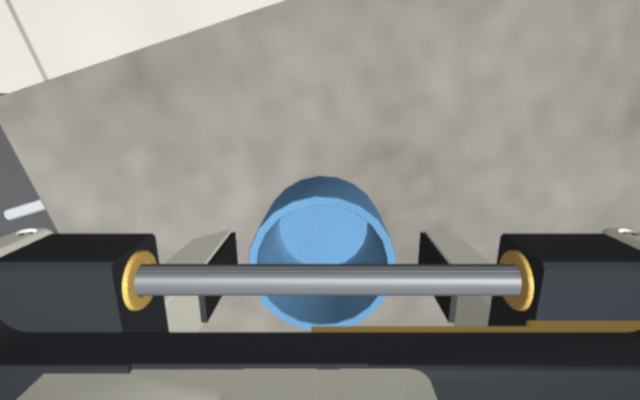

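```bash
python3 - <<'E'
from h import *
c=cam("wrist")
print([np.round(ray(c,(r,k),.16),4) for r,k in((262,322),(197,322),(329,322))], proj(c,[.5094,-.2992,.16]))
E
```

```text
[array([ 0.5057, -0.3005,  0.16  ]), array([ 0.4776, -0.292 ,  0.16  ]), array([ 0.5382, -0.3103,  0.16  ])] [np.float64(268.60800612472457), np.float64(327.1825533050642)]
```

```bash
python3 -m inch '[[[1,-1,2,0],[0,0,0,0],[0,0,0,0],[0,0,0,0],[0,0,0,0],[0,0,0,0]]]' 1 25; python3 -m inch '[[[0,0,-4,0],[0,0,-30,0],[0,0,-30,0],[0,0,-30,0],[0,0,-30,0],[0,0,-20,0],[0,0,0,0]]]'
python3 - <<'E'
from h import *
c=cam("wrist");cv2.imwrite("pics/w3.png",c["img"]);s=observe();print(s["tool_pos"],s["tool_rot"],s["contact_force"],s["opening"])
E
```

```text
time: 6.58
tool_pos: [0.5076, -0.2997, 0.1359]
tool_rot: [-3.141, 0.0, 2.852]
contact_force: [0.1, -0.5, 0.6]
opening: 0.0642
time: 7.45
tool_pos: [0.508, -0.2997, 0.2811]
tool_rot: [-3.141, 0.003, 2.852]
contact_force: [-0.3, -1.1, -2.0]
opening: 0.0643
[ 0.50754738 -0.29933571  0.27953054] [3.14139363e+00 2.11499956e-04 2.85189339e+00] [-0.13575281 -1.25413116 -1.82438213] 0.06419551370780906
```

```bash
python3 -m inch '[[[0,0,-30,0],[0,0,-30,0],[0,0,-30,0],[15,40,0,0],[15,40,0,0],[15,40,0,0],[15,38,0,0],[0,0,0,0],[0,0,0,0]]]'
python3 - <<'E'
from h import *
from scipy.optimize import least_squares
s=observe();print(s["tool_pos"],s["tool_rot"],s["opening"])
o=np.array;obs=[]
for n in("wrist","top","side"):
  c=cam(n)
  if n=="wrist": cv2.imwrite("pics/w4.png",c["img"])
  for k,l in(("dispenser",(0,0,0)),("spout",(-.1,-.03,.068)),("handle",(0,-.115,.162))):
    for d in place_of(n,k)[:2]:
      print(n,k,np.round(d["at"]),round(d["conf"],2),np.round(ray(c,d["at"],.102+l[2]),3))
    d=place_of(n,k)
    if d and d[0]["conf"]>.5: obs.append((c,d[0]["at"],l,k,n))
def W(v,l): 
  a=v[2]; return o([v[0]+np.cos(a)*l[0]-np.sin(a)*l[1],v[1]+np.sin(a)*l[0]+np.cos(a)*l[1],.102+l[2]])
f=lambda v: np.concatenate([o(proj(cc,W(v,l)))-at for cc,at,l,_,_ in obs])
r=least_squares(f,[.603,-.02,-.2],loss="soft_l1"); print(np.round(r.x,4),W(r.x,(-.1,-.03,.068)),W(r.x,(0,-.115,.162)))
for x,e in zip(obs,r.fun.reshape(-1,2)):print(x[3:],np.round(e,1))
E
```

```text
time: 8.62
tool_pos: [0.4951, -0.1312, 0.3688]
tool_rot: [-3.141, -0.001, 2.852]
contact_force: [0.6, -0.3, -1.4]
opening: 0.0644
[ 0.49512719 -0.13121164  0.36875574] [-3.14144286e+00 -1.48825930e-03  2.85209692e+00] 0.06437154053828176
wrist dispenser [214. 438.] 0.84 [ 0.602 -0.012  0.102]
wrist dispenser [146. 421.] 0.31 [ 0.508 -0.014  0.102]
wrist spout [147. 423.] 0.74 [ 0.497 -0.028  0.17 ]
top dispenser [186. 280.] 0.88 [ 0.607 -0.023  0.102]
top spout [220. 281.] 0.68 [ 0.5   -0.028  0.17 ]
side dispenser [207. 311.] 0.55 [ 0.606 -0.002  0.102]
side spout [207. 292.] 0.87 [ 0.497 -0.026  0.17 ]
side handle [180. 336.] 0.77 [ 0.589 -0.126  0.264]
side handle [182. 220.] 0.39 [0.362 0.133 0.264]
[ 0.6014 -0.0121 -0.1411] [ 0.49821975 -0.02772202  0.17      ] [ 0.58527319 -0.12593963  0.264     ]
('dispenser', 'wrist') [-0.1 -0. ]
('spout', 'wrist') [0.8 0.1]
('dispenser', 'top') [ 1.9 -3.7]
('spout', 'top') [ 0.7 -0.2]
('dispenser', 'side') [1.7 1.4]
('spout', 'side') [0.1 0.6]
('handle', 'side') [ 0.6 -0.7]
```

View pics/w4.png

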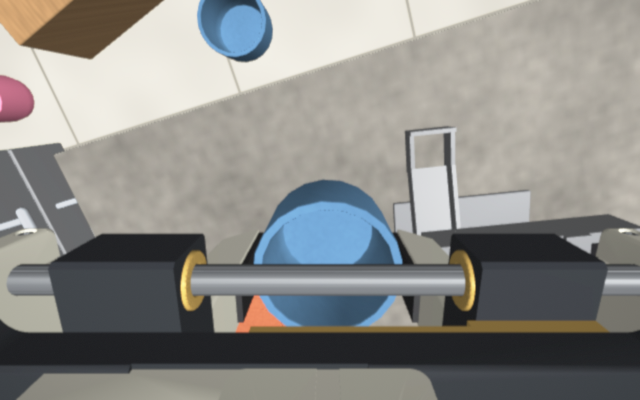

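```bash
python3 - <<'E'
from h import *
c=cam("wrist")
p=lambda r,k,z:ray(c,(r,k),z)
a,b=p(131,406,.196),p(127,455,.196); print(a,b,np.linalg.norm(a-b)); d=b-a; print("end edge yaw",np.arctan2(-d[0],d[1]))
a2,b2=p(203,394,.105),p(191,529,.105); d=b2-a2; print("plate edge",a2,b2,np.arctan2(-d[0],d[1]))
l=p(232,415,.2); d=l-a; print("left wall",np.arctan2(d[1],d[0]),l)
l=p(232,460,.2); d=l-b; print("right wall",np.arctan2(d[1],d[0]),l)
g=cv2.resize(c["img"][110:250,380:540],None,fx=5,fy=4,interpolation=cv2.INTER_CUBIC);cv2.imwrite("pics/c2.png",g)
t=cam("top"); cv2.imwrite("pics/t2.png",cv2.resize(t["img"][140:250,210:350],None,fx=5,fy=5,interpolation=cv2.INTER_CUBIC))
E
```

```text
[ 0.4731165  -0.04559581  0.196     ] [4.82805440e-01 2.11369853e-04 1.96000000e-01] 0.04682065213192543
end edge yaw -0.20844346075767203
plate edge [ 0.57032796 -0.06322271  0.105     ] [0.60409655 0.10657745 0.105     ] -0.19631126341608762
left wall -0.14732064063978445 [ 0.57480427 -0.06068585  0.2       ]
right wall -0.15650341249586533 [ 0.58797625 -0.01638393  0.2       ]
```

View pics/t2.png

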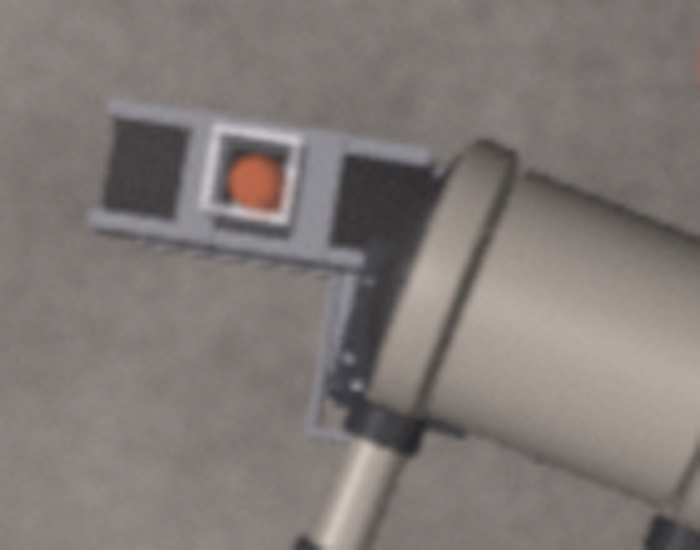

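```bash
python3 -m inch '[[[31,22,0,0],[31,22,0,0],[32,22,0,0],[32,23,0,0],[0,0,0,-0.115],[0,0,40,0],[0,0,40,0],[0,0,40,0],[0,0,40,0],[0,0,40,0]]]'; python3 -m inch '[[[0,0,12,0],[0,0,10,0],[0,0,4,0],[0,0,0,0],[0,0,0,0]]]'
```

```text
time: 11.02
tool_pos: [0.4, -0.0097, 0.1688]
tool_rot: [3.142, 0.001, 2.967]
contact_force: [1.0, 0.1, -1.2]
opening: 0.0641
time: 11.65
tool_pos: [0.4004, -0.0098, 0.1444]
tool_rot: [3.142, 0.002, 2.967]
contact_force: [0.9, 0.6, -1.9]
opening: 0.0642
```

```bash
python3 -m inch '[[[0,0,5,0],[-20,0,0,0],[-20,0,0,0],[-20,0,0,0],[0,0,0,0]]]'; python3 -m inch '[[[-10,0,0,0],[-10,0,0,0],[-10,0,0,0],[-10,0,0,0],[0,0,0,0],[0,0,0,0]]]'
```

```text
time: 12.28
tool_pos: [0.4598, -0.0203, 0.1384]
tool_rot: [3.142, 0.0, 2.967]
contact_force: [-0.4, 0.7, -1.6]
opening: 0.064
time: 13.02
tool_pos: [0.4981, -0.027, 0.1385]
tool_rot: [3.141, -0.001, 2.967]
contact_force: [0.1, -0.6, -1.6]
opening: 0.0641
```

```bash
python3 - <<'E'
from h import *
s=observe();print(s["tool_pos"],s["contact_force"])
for n in("side","wrist"):
  c=cam(n)
  for k in("spout","pot","pot_rim"):
    for d in place_of(n,k)[:3]: print(n,k,np.round(d["at"]),round(d["conf"],2),np.round(ray(c,d["at"],dict(spout=.17,pot=.104,pot_rim=.162)[k]),3))
  cv2.imwrite(f"pics/{n}5.png",c["img"] if n=="wrist" else cv2.resize(c["img"][130:280,200:400],None,fx=4,fy=4,interpolation=cv2.INTER_CUBIC))
E
```

```text
[ 0.49806808 -0.02695733  0.1385409 ] [ 0.14499316 -0.61372348 -1.63237227]
side spout [206. 291.] 0.93 [ 0.5   -0.019  0.17 ]
side pot [223. 295.] 0.72 [ 0.507 -0.025  0.104]
side pot [312. 289.] 0.69 [ 0.242 -0.265  0.104]
side pot [399. 396.] 0.6 [ 0.227 -0.584  0.104]
side pot_rim [386. 401.] 0.88 [ 0.224 -0.591  0.162]
side pot_rim [208. 296.] 0.76 [ 0.511 -0.028  0.162]
side pot_rim [290. 284.] 0.73 [ 0.248 -0.246  0.162]
wrist pot [226. 325.] 0.75 [ 0.499 -0.029  0.104]
```

View pics/side5.png

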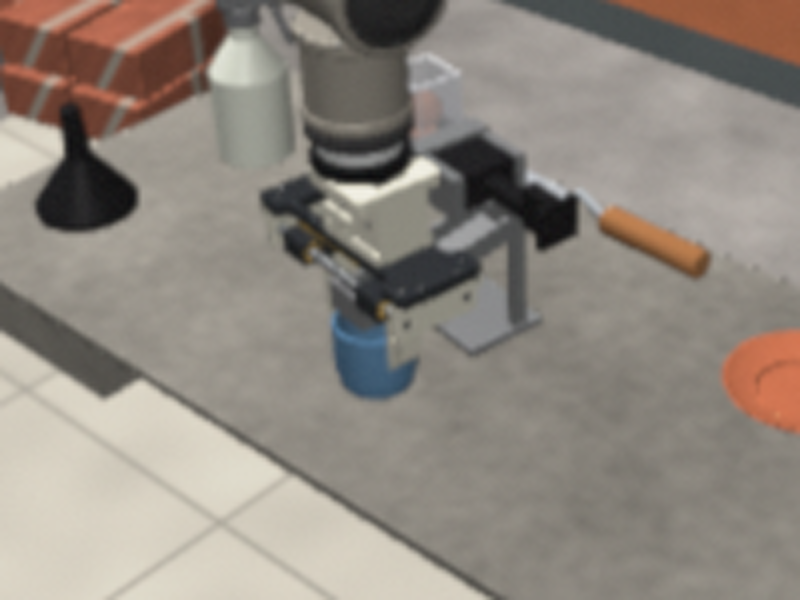

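```bash
python3 -m inch '[[[0,0,1,0],[0,0,1,0],[0,0,1,0],[0,0,0,0]]]'; python3 -m inch '[[[0,0,0,0],[0,0,0,0],[0,0,0,0],[0,0,0,0],[0,0,0,0]]]' -1
```

```text
time: 13.92
tool_pos: [0.4984, -0.0271, 0.1358]
tool_rot: [3.142, 0.0, 2.967]
contact_force: [-1.3, -0.7, -0.3]
opening: 0.0641
time: 14.55
tool_pos: [0.4984, -0.027, 0.1357]
tool_rot: [3.141, 0.0, 2.967]
contact_force: [0.5, 0.1, 0.5]
opening: 0.0918
```

```bash
python3 -m inch '[[[12,0,0,0],[22,0,0,0],[22,0,0,0],[22,0,0,0],[22,0,0,0],[0,0,-40,0],[0,0,-50,0],[0,0,-50,0],[0,0,-50,0],[0,0,-50,0]]]'; python3 -m inch '[[[-25,-30,0,0],[-30,-30,0,0],[-25,-30,0,0],[0,0,0,0],[0,0,0,0]]]'
python3 - <<'E'
from h import *
s=observe();print(s["tool_pos"],s["tool_rot"])
for n in("wrist","side","top"):
  c=cam(n); cv2.imwrite(f"pics/{n}6.png",c["img"])
  for k,z in {'pot':.102,'pot_rim':.16,'spout':.17,'handle':.264,'dispenser':.102}.items():
    for d in place_of(n,k)[:3]: print(n,k,np.round(d["at"]),round(d["conf"],2),np.round(ray(c,d["at"],z),3))
E
```

```text
time: 15.8
tool_pos: [0.3988, -0.0094, 0.3773]
tool_rot: [3.142, 0.0, 2.967]
contact_force: [0.9, 0.2, -0.6]
opening: 0.092
time: 16.42
tool_pos: [0.4623, -0.1116, 0.3755]
tool_rot: [3.141, -0.001, 2.967]
contact_force: [-0.5, -0.9, 0.7]
opening: 0.0919
[ 0.46226233 -0.11159287  0.3755125 ] [ 3.14094125e+00 -8.79400653e-04  2.96664728e+00]
wrist pot [179. 394.] 0.91 [ 0.499 -0.03   0.102]
wrist pot [ 49. 253.] 0.72 [ 0.316 -0.175  0.102]
wrist pot [86. 13.] 0.71 [ 0.306 -0.47   0.102]
wrist pot_rim [188. 410.] 0.81 [ 0.499 -0.024  0.16 ]
wrist pot_rim [ 42. 239.] 0.72 [ 0.317 -0.176  0.16 ]
wrist spout [191. 407.] 0.71 [ 0.499 -0.028  0.17 ]
wrist spout [178. 395.] 0.33 [ 0.482 -0.04   0.17 ]
wrist handle [317. 332.] 0.76 [ 0.577 -0.127  0.264]
wrist handle [249. 420.] 0.69 [ 0.525 -0.042  0.264]
wrist handle [178. 393.] 0.34 [ 0.459 -0.057  0.264]
wrist dispenser [247. 414.] 0.82 [ 0.598 -0.015  0.102]
side pot [226. 293.] 0.82 [ 0.492 -0.032  0.102]
side pot [398. 397.] 0.8 [ 0.231 -0.584  0.102]
side pot [313. 287.] 0.76 [ 0.238 -0.262  0.102]
side pot_rim [292. 284.] 0.69 [ 0.247 -0.25   0.16 ]
side pot_rim [211. 293.] 0.62 [ 0.494 -0.034  0.16 ]
side pot_rim [384. 400.] 0.58 [ 0.228 -0.588  0.16 ]
side spout [204. 291.] 0.68 [ 0.508 -0.01   0.17 ]
side spout [166. 265.] 0.62 [0.616 0.228 0.17 ]
side handle [181. 334.] 0.59 [ 0.581 -0.125  0.264]
side handle [228. 400.] 0.37 [ 0.517 -0.393  0.264]
side dispenser [205. 314.] 0.62 [ 0.621 -0.003  0.102]
top pot [284. 451.] 0.87 [ 0.298 -0.523  0.102]
top pot [281. 337.] 0.79 [ 0.319 -0.185  0.102]
top pot [164. 163.] 0.24 [0.68  0.326 0.102]
top pot_rim [289. 339.] 0.78 [ 0.303 -0.186  0.16 ]
top handle [186. 314.] 0.91 [ 0.582 -0.122  0.264]
top dispenser [185. 277.] 0.61 [ 0.609 -0.015  0.102]
```

View pics/wrist6.png

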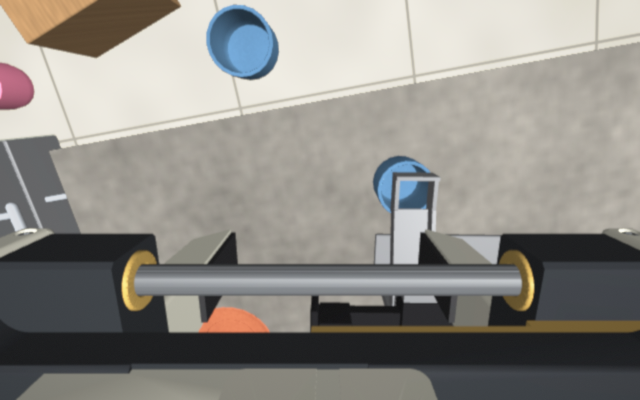

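```bash
python3 -m inch '[[[0,0,0,0.175],[0,0,0,0.175],[0,0,0,0.175],[0,0,0,0.175],[0,0,0,0.175],[0,0,0,0.175],[0,0,0,0.175],[0,0,0,0.175],[0,0,0,0.171],[0,0,0,0]]]'; python3 -m inch '[[[1,30,0,0],[1,30,0,0],[2,30,0,0],[1,31,0,0],[0,0,20,0],[0,0,20,0],[0,0,0,0],[0,0,0,0]]]'
python3 - <<'E'
from h import *
s=observe();print(s["tool_pos"],s["tool_rot"])
c=cam("wrist"); cv2.imwrite("pics/w7.png",c["img"])
print(proj(c,[.582,-.1275,.264]))
for k,z in {'spout':.17,'handle':.264,'dispenser':.102}.items():
    for d in place_of("wrist",k)[:3]: print(k,np.round(d["at"]),round(d["conf"],2),np.round(ray(c,d["at"],z),3))
E
```

```text
time: 18.58
tool_pos: [0.463, -0.1122, 0.3757]
tool_rot: [-3.142, -0.0, 1.397]
contact_force: [0.3, 0.7, 0.2]
opening: 0.0924
time: 19.58
tool_pos: [0.5833, -0.1284, 0.3367]
tool_rot: [3.14, 0.0, 1.397]
contact_force: [0.8, -0.2, -0.4]
opening: 0.0917
[ 0.58327118 -0.12844698  0.33666179] [3.14030639e+00 1.07173494e-04 1.39741495e+00]
[np.float64(207.1776935107591), np.float64(323.6162349566926)]
handle [200. 323.] 0.83 [ 0.582 -0.122  0.264]
```

View pics/w7.png

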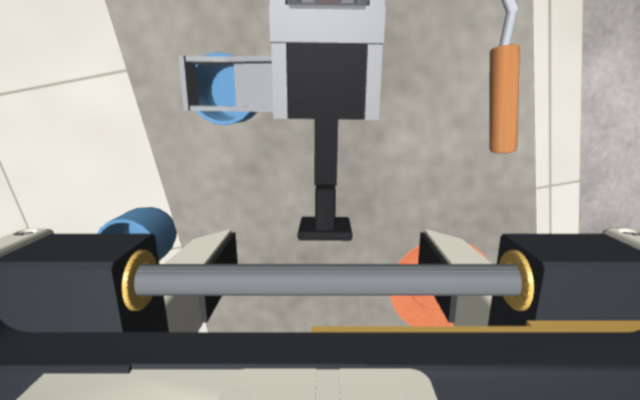

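```bash
python3 - <<'E'
from h import *
c=cam("wrist");s=observe();t=s["tool_pos"];a=s["tool_rot"][2]
X=np.array([np.cos(a),np.sin(a)]);Y=np.array([np.sin(a),-np.cos(a)])
for r,k in((186,325),(218,325),(230,325),(220,299),(220,351),(118,326),(202,317),(202,335)):
  d=(ray(c,(r,k),.277)-t)[:2]; print(r,k,np.round([d@X*1e3,d@Y*1e3],1))
E
```

```text
186 325 [19.1 -0.3]
218 325 [-3.  -0.3]
230 325 [-11.6  -0.3]
220 299 [ -4.4 -17.8]
220 351 [-4.4 17.2]
118 326 [62.6  0.4]
202 317 [ 8.2 -5.6]
202 335 [8.2 6.4]
```

```bash
python3 -m inch '[[[8,0,0,0],[0,0,25,0],[0,0,25,0],[0,0,25,0],[0,0,18,0],[0,0,0,0],[0,0,0,0]]]'; python3 -m inch '[[[0,0,0,0],[0,0,0,0],[0,0,0,0],[0,0,0,0],[0,0,0,0],[0,0,0,0],[0,0,0,0],[0,0,0,0]]]' 1 35
```

```text
time: 20.7
tool_pos: [0.5849, -0.1203, 0.2437]
tool_rot: [3.14, 0.0, 1.396]
contact_force: [-0.1, -0.3, 0.5]
opening: 0.092
time: 21.7
tool_pos: [0.584, -0.1204, 0.2426]
tool_rot: [-3.14, -0.0, 1.396]
contact_force: [-10.8, 2.0, 2.1]
opening: 0.0163
```

```bash
python3 -m inch '[[[0,-1,0,0],[0,0,0,0],[0,0,0,0]]]'
```

```text
time: 22.08
tool_pos: [0.5831, -0.1202, 0.2425]
tool_rot: [-3.141, -0.0, 1.396]
contact_force: [-2.9, 0.9, -0.8]
opening: 0.0139
```

```bash
python3 -m inch '[[[-2,0,0,0],[-4,0,0,0],[-4,0,0,0],[-5,0,0,0],[-5,0,0,0],[-5,0,0,0],[-5,0,0,0],[-5,0,0,0],[-5,0,0,0],[0,0,0,0]]]'
```

```text
time: 23.32
tool_pos: [0.576, -0.1578, 0.2425]
tool_rot: [-3.139, -0.003, 1.396]
contact_force: [-3.2, 8.3, 0.4]
opening: 0.0142
```

```bash
python3 -m inch '[[[-4,0,0,0],[-4,0,0,0],[-4,0,0,0],[-3,0,0,0],[-2,0,0,0],[-2,0,0,0],[0,0,0,0],[0,0,0,0]]]'
```

```text
time: 24.32
tool_pos: [0.5726, -0.1758, 0.2425]
tool_rot: [-3.139, -0.004, 1.397]
contact_force: [-4.1, 9.9, 1.3]
opening: 0.014
```

```bash
python3 -m inch '[[[-2,0,0,0],[-1,0,0,0],[-1,0,0,0],[-1,0,0,0],[0,0,0,0],[0,0,0,0]]]'
```

```text
time: 25.08
tool_pos: [0.572, -0.1793, 0.2425]
tool_rot: [-3.139, -0.007, 1.398]
contact_force: [-4.3, 15.4, 0.9]
opening: 0.0141
```

```bash
python3 -m inch '[[[-1,0,0,0],[-1,0,0,0],[0,0,0,0],[0,0,0,0],[0,0,0,0],[0,0,0,0]]]'
python3 - <<'E'
from h import *
c=cam("side");s=observe();print(s["tool_pos"],s["contact_force"])
a=cv2.resize(c["img"][140:260,240:390],(750,600),interpolation=cv2.INTER_CUBIC);cv2.imwrite("pics/s8.png",a)
for k in("ball_low_center","ball_top_center"):print(k,place_of("side",k)[:3],place_of("top",k)[:3])
E
```

```text
time: 25.82
tool_pos: [0.572, -0.1794, 0.2424]
tool_rot: [-3.139, -0.01, 1.399]
contact_force: [-2.9, 20.2, 1.4]
opening: 0.0139
[ 0.57195983 -0.17944272  0.24241507] [-3.08739298 21.04139746  1.82921849]
ball_low_center [] []
ball_top_center [{'at': [168.4, 264.1], 'conf': 0.51}] [{'at': [176.6, 262.2], 'conf': 0.62}]
```

```bash
python3 - <<'E'
from h import *
c=cam("wrist")["img"];a=cv2.imread("pics/s8.png");t=cam("top")["img"][150:240,230:350]
im=np.zeros((600,800,3),np.uint8);im[:300,:375]=cv2.resize(a,(375,300));im[:300,400:]=cv2.resize(t,(400,300));im[300:,:480]=cv2.resize(c,(480,300));cv2.imwrite("pics/m8.png",im)
E
```

```text
(no output)
```

View pics/m8.png

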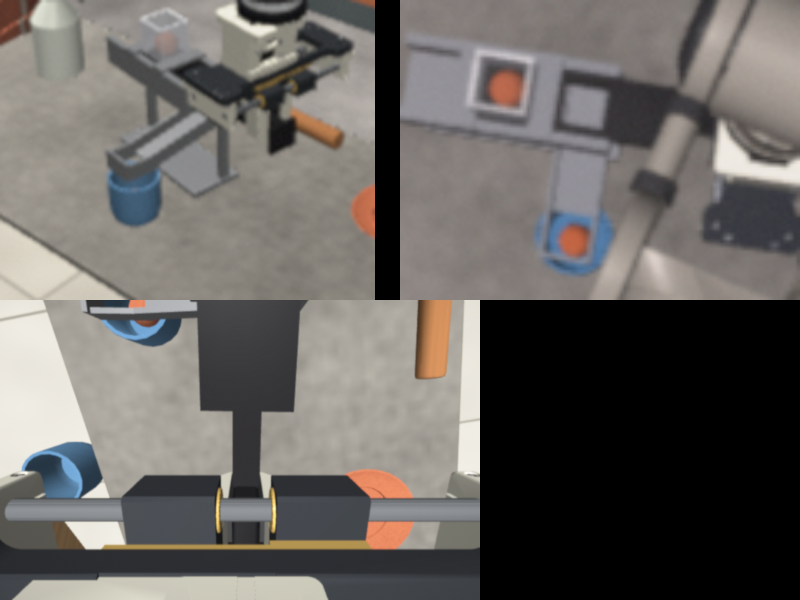

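```bash
python3 -m inch '[[[3,0,0,0],[4,0,0,0],[4,0,0,0],[5,0,0,0],[5,0,0,0],[5,0,0,0],[5,0,0,0],[5,0,0,0],[5,0,0,0],[4,0,0,0]]]'; python3 -m inch '[[[4,0,0,0],[4,0,0,0],[4,0,0,0],[3,0,0,0],[2,0,0,0],[2,0,0,0],[1,0,0,0],[0,0,0,0],[0,0,0,0]]]'
```

```text
time: 27.42
tool_pos: [0.5795, -0.1392, 0.2425]
tool_rot: [-3.14, -0.003, 1.396]
contact_force: [-4.3, 5.0, 0.1]
opening: 0.0139
time: 28.55
tool_pos: [0.5831, -0.1204, 0.2425]
tool_rot: [-3.141, -0.002, 1.396]
contact_force: [-3.6, 4.5, -0.4]
opening: 0.0139
```

```bash
python3 -m inch '[[[1,0,0,0],[1,0,0,0],[0,0,0,0],[0,0,0,0],[0,0,0,0],[0,0,0,0]]]'
```

```text
time: 29.3
tool_pos: [0.5831, -0.1203, 0.2425]
tool_rot: [-3.141, 0.001, 1.395]
contact_force: [-5.3, -0.6, -1.6]
opening: 0.0139
```

```bash
python3 -m inch '[[[0,0,0,0],[0,0,0,0],[0,0,0,0],[0,0,0,0],[0,0,0,0],[0,0,0,0]]]' -1; python3 -m inch '[[[0,0,-15,0],[0,0,-30,0],[0,0,-40,0],[0,0,-40,0],[0,0,-30,0],[-30,0,0,0],[-40,0,0,0],[-40,0,0,0],[0,0,0,0],[0,0,0,0]]]'
python3 - <<'E'
from h import *
s=observe();print(s["tool_pos"],s["contact_force"],s["opening"])
S=cam("side")
for k,z in{"handle":.264,"funnel":.102,"saucer":.102,"sprayer":.102,"trowel":.102,"pot":.102,"ball_top_center":.3}.items():
  for d in place_of("side",k)[:1]:print(k,np.round(d["at"]),round(d["conf"],2),np.round(ray(S,d["at"],z),3))
w=cam("wrist")["img"];a=S["img"][130:260,200:420];t=cam("top")["img"][100:250,110:430]
im=np.zeros((600,800,3),np.uint8);im[:236,:400]=cv2.resize(a,(400,236));im[:188,400:]=cv2.resize(t,(400,188));im[250:,:560]=cv2.resize(w,(560,350));cv2.imwrite("pics/m9.png",im)
E
```

```text
time: 30.05
tool_pos: [0.5837, -0.1192, 0.2427]
tool_rot: [3.141, -0.0, 1.396]
contact_force: [0.1, 0.5, 0.2]
opening: 0.0694
time: 31.3
tool_pos: [0.5645, -0.2273, 0.3984]
tool_rot: [3.141, -0.0, 1.396]
contact_force: [0.5, -0.1, 0.9]
opening: 0.0919
[ 0.56452705 -0.22726634  0.39844393] [ 0.52212126 -0.08376125  0.86696647] 0.09192015970733933
handle [182. 336.] 0.82 [ 0.581 -0.132  0.264]
funnel [180. 221.] 0.69 [0.517 0.376 0.102]
saucer [232. 399.] 0.68 [ 0.682 -0.304  0.102]
sprayer [167. 264.] 0.67 [0.686 0.325 0.102]
trowel [180. 338.] 0.69 [0.798 0.036 0.102]
pot [224. 295.] 0.87 [ 0.504 -0.027  0.102]
```

View pics/m9.png

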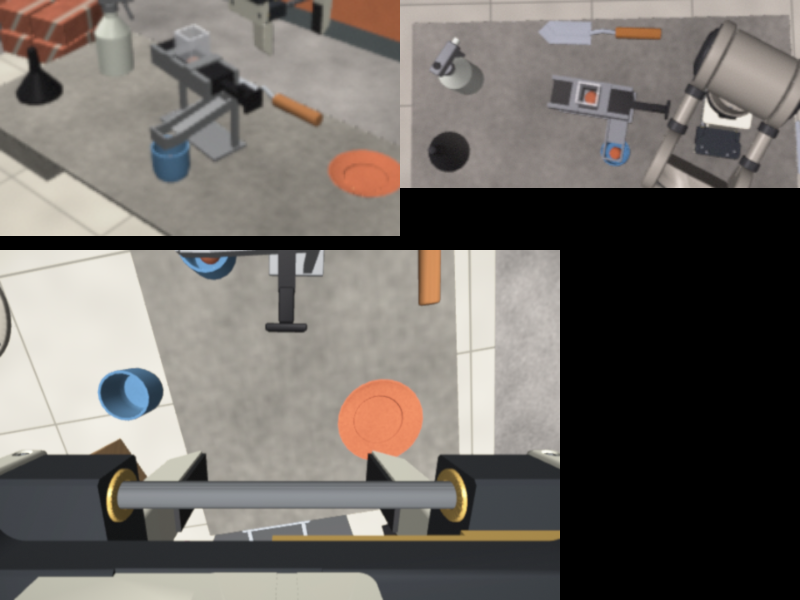

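```bash
python3 -c "from cell import *; print(hand_in())"
```

```text
the job is handed in; nothing more can be done
None
```

The job is done and handed in at about 31 s of the 70 s allowed.

**Pot:** I picked the small blue pot off the right side of the shelf and stood it upright under the spout. Close up, the wrist camera put it at (0.499, −0.030), within about 3 mm of the spout centre I had worked out, (0.4985, −0.0275). The side camera read it a few millimetres off that, which is within its spread.

**Slide out:** I drew the slide out once, 60 mm. It stopped there: pulling further raised the force from 10 to 20 N with no more movement. The pictures at that point showed the ball in the pot and the slide's pocket empty.

**Slide home:** I eased it back while gripping the handle. It returned to within about 0.1 mm of its starting position, and the pull on the gripper fell to about zero before I let go, so it did not snap back.

**Last look:**
- One ball is in the pot under the spout and the other is still in the dispenser.
- The slide is home and nothing touches the robot.
- The funnel, saucer, trowel and sprayer look unmoved.
- Their network readings differ from the first ones by up to about 30 mm (most for the saucer). I put that down to detector scatter, because the arm never went near them.

The dispenser's angle was the least certain measurement, with estimates from −0.14 to −0.25 rad. I used −0.175, and it fitted both the chute walls and the handle close up.

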